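# Set the heel feeder's dial and load its chute

### The job

Set up the heel feeder for the next pair: turn the size dial until the pointed end of its knob points straight at the wedge on the ring round it, and load both broad D-shaped heel blocks into the sloping chute from its open upper end, flat face first (downhill), so that they slide all the way down and lie one behind the other against the end stop. Do not shift the ring, and leave everything else on the bench standing where it is.

Things in the scene. Friction and masses are not known exactly. Their poses are not given: they have to be found in the camera images.
- dial_base: The size dial's fixed round grey base, 210 mm across, origin under its centre on the table. On it a bright disc (128 mm across, top 46 mm above the table) carries the upright knob bar. The dial turns either way without end stops, with about 0.15 N m of friction, and stays where it is left.
- dial_grip (a point): The dial's knob: a black upright bar 22 mm thick and 38 mm tall standing across the disc; this point lies on the vertical turning axis, half-way up the bar (its top is 19 mm above, the disc 19 mm below). The x axis runs along the bar to its pointed end, z is up. Its flat flanks run from 26 mm behind the axis to 36 mm ahead.
- dial_nose (a point): The pointed end (nose) of the dial's bar, 62 mm from the turning axis, half-way up the bar. The bar narrows to it over the last 26 mm. The other end is a round boss, 32 mm thick, that ends 54 mm from the axis.
- ring_mark (a point): Tip of the raised bright wedge (24 mm wide, 25 mm long) on the flat dark steel set ring round the dial's disc. The wedge points inwards at the turning axis; its tip is 68 mm from the axis, its top 48 mm above the table. The ring is clamped. Its x axis points outwards from the axis. With the nose pointing straight at the wedge the two points are 6 mm apart in plan.
- heel_a_mid (a point): Centre (half-way up) of a broad heel block: dark D shape 70 mm long, 56 mm wide, 45 mm tall, about 130 g, lying flat. Its x axis points out of the flat front face, 32 mm from this point; the rounded back is 38 mm away the other way; the straight flanks (y) are 56 mm apart and run from the front face to 10 mm behind this point. z is up.
- heel_b_mid (a point): Centre of the other broad heel block, identical to the first; same axes.
- chute: The feeder's steel chute, fixed; origin on the table under the middle of its open loading end, z up. Its channel slopes down at 22 degrees; it is slick: a heel let go in it slides down by itself. The lower 150 mm are a rail tube: walls 62 mm apart inside, lips along the top leave 51 mm clear height and a 44 mm slot, so heels can enter only from the upper end.
- chute_stop (a point): Middle of the channel's floor at its low end, at the inner face of the end stop, 30 mm above the table. The x axis runs up along the sloping floor, y across it, z square to the floor. The rail tube reaches from 0 to 150 mm up the slope, the open loading end from 150 to 270 mm.
- chute_load (a point): Middle of the floor of the open loading end, 210 mm up the slope from the stop, 109 mm above the table; axes as chute_stop. Here the side rails are only 8 mm high and 71 mm apart inside (narrowing to 62 mm at the tube); nothing stands above them. The tube begins 60 mm down the slope and is 56 mm high above the floor.
- slim_heel: Bystander: slim waisted heel block standing upright, round, 80 mm tall, 48 mm across at the top; not one of the broad heels; origin at the middle of its underside. To be left alone.
- glue_tin: Bystander: closed round metal tin, 68 mm across, 85 mm tall; origin at the middle of its underside. To be left alone.
- solvent_can: Bystander: tall rectangular metal can with a green panel, 75 x 110 mm, about 210 mm tall with its handle; origin at the middle of its underside. To be left alone.
- dye_pot: Bystander: open black pot, 90 mm across, 85 mm tall; origin at the middle of its underside. To be left alone.
- bottle: Bystander: clear bottle, 60 mm across, 150 mm tall; origin at the middle of its underside. To be left alone.
- brush: Bystander: brush lying flat, about 200 mm long, origin under its middle. To be left alone.
- heel_a: The same heel block as heel_a_mid, origin at its underside, 22.5 mm below that point.
- heel_b: The same heel block as heel_b_mid, origin at its underside, 22.5 mm below that point.
Things that resemble listed ones, but are neither listed nor needed, are in the scene too. What is shaped like the heel_a but turquoise is not meant.

How it is judged:
By the outcome, as a careful person would: the job done as asked, in the order asked, and still so for the second after the job is handed in, with the robot touching nothing.
It also fails if it takes over 72 s, if anything falls off the work surface, if the arm or the gripper's body presses on something with over 40 N, if the wrist force passes 120 N, or if a joint passes its speed limit or range.

### The arm

A 6-joint arm with a two-finger parallel gripper is mounted at the origin on the work surface. World frame = base frame: x ahead of the robot, y to its left, z up, the work surface at z = 0. Lengths are in mm, angles in rad, forces in N, time in s.
With the tool pointing down it reaches from about 300 to 850 mm from the base axis. Payload 5.4 kg.
Tool frame: the origin (TCP) lies midway between the tips of the shut fingers; the grasp point (between the pads) lies 19 mm behind it (robot.hold_point_z is the distance from the TCP to the grasp point, in mm); z points along the fingers, y is the direction in which the jaws open and shut (so a half turn about z gives the same grasp; the last joint's range is limited). The gripper opens to 85 mm and grips with 20 to 120 N. Pads are 22 mm wide; open, the fingers measure 114 mm over their backs; the gripper's body (76 mm by 85 mm) begins 54 mm behind the grasp point. The pads swing forward as they close: fully open they stand 13 mm farther back than shut.
Start: joints at [0.927, 0.158, 1.597, -0, 1.386, -0.21], TCP at [241.692, 521.719, 231.299] pointing down, gripper open.
Joint ranges: [-2.91, 2.91], [-0.94, 2.29], [0.18, 2.7], [-1.29, 4.43], [0.17, 2.64], [-3, 3]. Speed limits (rad/s): [2.57, 2.57, 3.14, 3.14, 3.14, 3.14].

### API

Orientations are given as a unit quaternion [x, y, z, w].
In Python, from station import robot gives the robot as it stands.
- The arm moves only by the shell command python3 -m jog 'ROWS' [FORCE]. ROWS is a JSON object of lists of equal length, an entry for each row: "offset": the shift along the tool's x, y, z each as a share of 500 mm, from -1 to 1, a list of three; "rot": the turn, a rotation vector about the tool's x, y, z each as a share of 0.5 rad, from -1 to 1, a list of three; "gripper": the opening, from 0 (shut) to 1 (fully open). In form: {"offset": [[tx, ty, tz], ...], "rot": [[wx, wy, wz], ...], "gripper": [gripper, ...]}. A call has 1 to 8 rows; each row shifts and turns the pose as measured when the row begins, along the tool's axes as they then stand; what a row does not reach is not made up. A row lasts 1/10 s, in which the tool goes at most 50 mm and 8.59 degrees, less where a joint would pass 70% of its speed; a pose out of reach is approached as far as the arm can. A call with a number of a shift or a turn outside -1 to 1 is refused whole. A call with a gripper value outside its range is refused whole. The fingers move at their own pace and stop on an object; FORCE is the grip in N (left out, the last holds). Time passes only in rows, so rows that do not move let the fingers close. It gives the time, the measured TCP pose, the force and the opening at its end, in the units of the state.
- robot.sense(): the state, without advancing time (a new reading comes with each control period).
- robot.capture(name): name is "scene" or "side" or "wrist"; returns (picture, depth): 480x640x3 uint8, red, green, blue; 480x640 float32, mm along the optical axis (not along the pixel's ray), 0 where there is no reading.
- robot.camera_model(name): a dict with "fx", "fy", "cx", "cy" (pixels), "cam_to_world" (4x4, takes a point from camera to world coordinates). Camera axes: x right, y up, looking along -z (the intrinsics and any distortion apply to the point x, -y, -z); pixel columns grow to the right and rows downward; lengths in mm; the calibration is good to about 2 mm. A picture is of the moment at which its call begins: read the wrist's pose just before it. camera_model takes no time and is no camera call; for the wrist camera it gives the pose at the moment of the call.
- robot.hand_in(): hands the job in, once; it reports no verdict.
Trained networks look in the newest picture that a camera, given by its name, has taken for a name from the list of things; names that differ only in an ending like _2 or _b are one class to them, and where a whole thing is asked for, a point or a joint stands for the part that bears it (a point fixed in the world has none). Each returns a list of dicts, best first, with "confidence" (0 to 1); they miss things now and then, are a little off and sometimes report something else, mostly with a low value. They report only what shows in the picture. A call takes as long as a camera call. They do not tell look-alikes from the thing itself.
- robot.search_frame(target, camera): "location" ([x, y, z] in mm, in world coordinates, good to about 4 mm: the middle of the surface that is visible of it).
- robot.masks_of(target, camera): "region" (480x640 bool, what is visible of it).
The state is a dict: "time": time; "joints": joint angles; "qd": joint speeds; "joint_torque": joint torques, N m; "position": TCP position; "tcp_rot": TCP orientation; "ft_force": force on the tool from outside, world axes, zero at the start; "wrist_torque": the same for the moment, N m; "grip_width": finger opening in mm.
Only numpy, scipy, OpenCV 4.12 (cv2) and the standard library are available. Lean on these libraries where they do the work, as an engineer would, in place of code of your own. Each camera call takes 0.05 s, during which the arm holds its last target. There are 200 camera calls.

## Working session

There is one attempt and no reset: what is moved stays moved. The work goes in short steps, Python scripts to look and compute and a shell command to move; the robot and the scene stay as the last step left them, time stands still between calls to the robot, and variables do not carry over. Pictures are saved under pics/ and viewed, about 8 in all and at most 12, crops included, and the job is handed in when it is done.

```bash
mkdir -p pics; ls; cat > h.py <<'E'
import numpy as np, cv2
from station import robot
from scipy.spatial.transform import Rotation as R
def save(img,n): cv2.imwrite(f'pics/{n}.png',cv2.cvtColor(img,cv2.COLOR_RGB2BGR))
def cloud(cam,depth,m=None):
    m=robot.camera_model(cam) if m is None else m
    v,u=np.mgrid[0:480,0:640]; d=depth
    P=np.stack([(u-m['cx'])/m['fx']*d,-(v-m['cy'])/m['fy']*d,-d],-1)
    T=np.array(m['cam_to_world']); return P@T[:3,:3].T+T[:3,3]
def proj(cam,p,m=None):
    m=robot.camera_model(cam) if m is None else m
    T=np.linalg.inv(np.array(m['cam_to_world'])); q=T[:3,:3]@np.array(p)+T[:3,3]
    return m['cx']+m['fx']*q[0]/-q[2], m['cy']+m['fy']*-q[1]/-q[2]
E
python3 - <<'E'
from h import *
for c in ['scene','side']:
    im,d=robot.capture(c); save(im,c); np.save(c+'.npy',d)
    print(c,np.round(robot.camera_model(c)['cam_to_world'],2).tolist())
    for t in ['heel_a','dial_base','dial_nose','ring_mark','chute','chute_stop','chute_load']:
        for r in robot.search_frame(t,c): print(t,round(r['confidence'],2),np.round(r['location']),np.round(proj(c,r['location'])))
print(robot.sense()['time'], [k for k in robot.camera_model('scene')])
E
```

```text
pics
scene [[-0.37, -0.59, 0.72, 1618.17], [0.93, -0.22, 0.3, 454.59], [-0.02, 0.78, 0.63, 1029.27], [0.0, 0.0, 0.0, 1.0]]
heel_a 0.81 [ 683. -247.   40.] [208. 267.]
heel_a 0.7 [367. -62.  44.] [312. 216.]
heel_a 0.66 [627.  64.  43.] [320. 280.]
heel_a 0.6 [485.  60.  39.] [336. 249.]
heel_a 0.59 [780. 268.  85.] [379. 330.]
dial_base 0.57 [562. 262.  35.] [399. 284.]
dial_base 0.38 [753. 112.  55.] [320. 313.]
dial_nose 0.57 [542. 252.  47.] [397. 275.]
ring_mark 0.95 [560. 264.  37.] [400. 283.]
ring_mark 0.73 [685. 399.  18.] [440. 335.]
chute 0.7 [ 466. -348.   64.] [213. 209.]
chute_stop 0.81 [ 430. -359.   94.] [215. 195.]
chute_stop 0.22 [545. 246.  44.] [395. 276.]
chute_load 0.89 [ 429. -361.  100.] [214. 193.]
side [[0.94, 0.18, -0.28, 167.9], [-0.33, 0.56, -0.76, -1151.48], [0.02, 0.81, 0.59, 996.93], [0.0, 0.0, 0.0, 1.0]]
heel_a 0.93 [ 662. -270.   48.] [386. 311.]
heel_a 0.77 [346. -86.  44.] [239. 291.]
heel_a 0.73 [606.  44.  42.] [321. 242.]
heel_a 0.61 [460.  36.  47.] [270. 252.]
dial_base 0.72 [522. 208.  41.] [275. 216.]
dial_base 0.41 [ 417. -375.   99.] [302. 352.]
dial_nose 0.94 [524. 234.  45.] [274. 210.]
dial_nose 0.24 [470. -90.  57.] [287. 278.]
ring_mark 0.62 [512. 216.  41.] [272. 215.]
chute 0.74 [ 429. -387.   82.] [309. 360.]
chute_load 0.97 [ 418. -375.  102.] [302. 351.]
chute_load 0.24 [752.  94.  58.] [362. 219.]
0.8 ['fx', 'fy', 'cx', 'cy', 'cam_to_world']
```

View pics/scene.png

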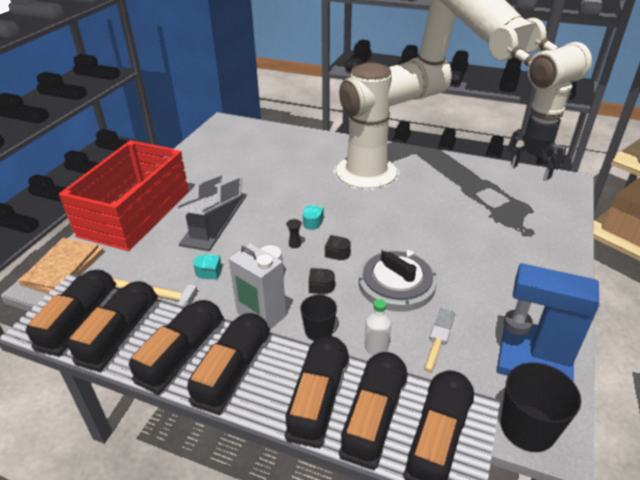

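View pics/side.png

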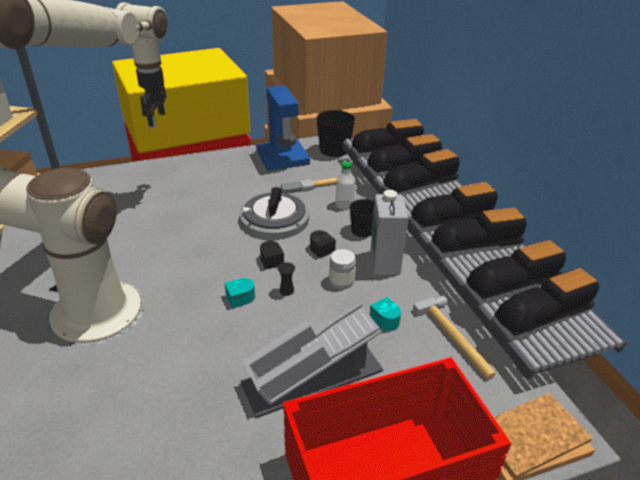

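```bash
cat >> h.py <<'E'
def plan(p,rot=None):
    """shift in tool axes (share of 500mm) and rotvec (share of .5rad) from measured pose to the target"""
    s=robot.sense(); Rt=R.from_quat(s['tcp_rot'])
    o=Rt.inv().apply(np.array(p)-s['position'])/500
    w=(Rt.inv()*rot).as_rotvec()/.5 if rot is not None else np.zeros(3)
    print('offset total',np.round(o,4),'rot total',np.round(w,4), 'dist',np.linalg.norm(o*500)); return o,w
def down(ang): # tool down, tool x axis at world angle ang (rad)
    return R.from_euler('z',ang)*R.from_euler('x',np.pi)
def st():
    s=robot.sense(); Rt=R.from_quat(s['tcp_rot']).as_matrix()
    print('t',round(s['time'],2),'p',np.round(s['position'],1),'xang',round(np.degrees(np.arctan2(Rt[1,0],Rt[0,0])),2),'zax',np.round(Rt[:,2],3),'F',np.round(s['ft_force'],1),'w',round(s['grip_width'],1),'q',np.round(s['joints'],2)); return s
E
python3 - <<'E'
from h import *
st()
m=robot.camera_model('wrist'); s=robot.sense(); Rt=R.from_quat(s['tcp_rot'])
T=np.array(m['cam_to_world']); print('cam in tool',Rt.inv().apply(T[:3,3]-s['position']),'\n',np.round(Rt.inv().as_matrix()@T[:3,:3],3),m['fx'],m['cx'],m['cy'])
A=cloud('scene',np.load('scene.npy'));B=cloud('side',np.load('side.npy'))
P=np.vstack([A.reshape(-1,3),B.reshape(-1,3)])
def box(x0,x1,y0,y1,z0,z1):
    return P[(P[:,0]>x0)&(P[:,0]<x1)&(P[:,1]>y0)&(P[:,1]<y1)&(P[:,2]>z0)&(P[:,2]<z1)]
for n,b in dict(h1=(420,540,-10,110,38,55),h2=(560,680,0,110,38,55),disc=(440,640,130,340,42,60),chute=(300,620,-480,-250,15,300),knob=(440,640,130,340,65,100)).items():
    q=box(*b); print(n,len(q),np.round(q.min(0)),np.round(q.max(0)),np.round(q.mean(0),1))
q=box(440,640,130,340,65,100); c=q.mean(0);u=np.linalg.svd((q-c)[:,:2],full_matrices=False)[2][0]; print('knob dir',np.degrees(np.arctan2(u[1],u[0])))
q=box(300,620,-480,-250,15,300);
rect=cv2.minAreaRect(q[:,:2].astype(np.float32)); print(rect)
for z in range(20,240,20):
    w=q[(q[:,2]>z)&(q[:,2]<z+20)]
    if len(w): print(z,len(w),np.round(w.mean(0)))
E
```

```text
t 0.8 p [241.7 521.7 231.3] xang 155.15 zax [-0.  0. -1.] F [ 0.6 -0.   0. ] w 85.5 q [ 0.93  0.16  1.6   0.    1.39 -0.21]
cam in tool [  82.20284085    0.18915628 -143.49569713] 
 [[-0.     0.947  0.32 ]
 [ 1.     0.    -0.001]
 [-0.001  0.32  -0.947]] 393.3666435496777 317.9065066461666 240.4461580699616
h1 670 [437.  17.  38.] [497.  95.  52.] [467.   53.4  45.8]
h2 709 [583.  22.  38.] [652. 100.  53.] [615.   58.9  45.9]
disc 2262 [440. 149.  42.] [624. 339.  60.] [535.8 244.2  46.7]
chute 8690 [ 300. -432.   15.] [ 599. -307.  142.] [ 444.7 -372.2   90.1]
knob 655 [499. 189.  65.] [564. 301.  91.] [532.7 249.1  81.3]
knob dir 63.77922548577867
((447.7225341796875, -368.0442199707031), (301.1265869140625, 102.70281219482422), 6.104378700256348)
20 404 [ 463. -372.   32.]
40 857 [ 408. -378.   51.]
60 1336 [ 405. -378.   71.]
80 2294 [ 420. -374.   90.]
100 2101 [ 462. -370.  110.]
120 1471 [ 504. -364.  128.]
140 21 [ 476. -360.  141.]
```

```bash
python3 - <<'E'
from h import *
plan([500,170,300],down(np.radians(180)))
E
```

```text
offset total [-0.7645 -0.4211 -0.1374] rot total [ 0.     -0.     -0.8676] dist 441.77057986143757
```

```bash
python3 -m jog '{"offset":[[-0.084,-0.047,-0.016],[-0.084,-0.047,-0.016],[-0.084,-0.047,-0.016],[-0.084,-0.047,-0.016],[-0.084,-0.047,-0.016],[-0.084,-0.047,-0.016],[-0.084,-0.047,-0.016],[-0.084,-0.047,-0.016]],"rot":[[0,0,0],[0,0,0],[0,0,0],[0,0,0],[0,0,0],[0,0,0],[0,0,0],[0,0,0]],"gripper":[1,1,1,1,1,1,1,1]}'; python3 - <<'E'
from h import *
plan([500,170,300],down(np.radians(180)))
E
```

```text
time: 1.6
position: [470.8, 205.5, 296.2]
tcp_rot: [0.209, 0.978, 0.001, 0.0]
ft_force: [0.9, 0.7, 1.2]
grip_width: 85.0
offset total [-0.0823 -0.0409 -0.0076] rot total [ 0.0023  0.0009 -0.8434] dist 46.11097334900842
```

```bash
python3 -m jog '{"offset":[[-0.03,-0.03,0],[0,0,0]],"rot":[[0,0,-0.29],[0,0,0]],"gripper":[1,1]}'; cat > look.py <<'E'
from h import *
import sys
def look(n,targets):
    s=st(); m=robot.camera_model('wrist'); im,d=robot.capture('wrist'); save(im,n)
    np.savez(n+'.npz',im=im,d=d,C=cloud('wrist',d,m))
    for t in targets:
        for r in robot.search_frame(t,'wrist'): print(t,round(r['confidence'],2),np.round(r['location'],1),np.round(proj('wrist',r['location'],m)))
if __name__=='__main__': look(sys.argv[1],sys.argv[2:])
E
python3 look.py w1 heel_a dial_nose ring_mark dial_grip
```

```text
time: 1.8
position: [482.2, 180.1, 297.7]
tcp_rot: [0.139, 0.99, 0.0, 0.002]
ft_force: [-0.5, 0.9, 0.0]
grip_width: 85.2
t 1.8 p [482.2 180.1 297.7] xang 163.97 zax [ 0.004 -0.    -1.   ] F [-0.5  0.9  0. ] w 85.2 q [ 0.12 -0.04  1.67 -0.    1.5  -1.17]
heel_a 0.96 [348.2 -54.5  45.9] [ 45. 127.]
heel_a 0.93 [603.6  67.5  44.1] [252. 319.]
heel_a 0.86 [460.7  58.8  45.7] [198. 204.]
heel_a 0.76 [ 642.1 -236.9   19.3] [ 44. 391.]
dial_nose 0.92 [523.9 247.9  43.7] [391. 212.]
dial_nose 0.57 [510.  251.3  38. ] [390. 197.]
ring_mark 0.97 [509.8 253.8  38. ] [393. 196.]
dial_grip 0.83 [517.3 252.9  45.3] [395. 205.]
```

View pics/w1.png

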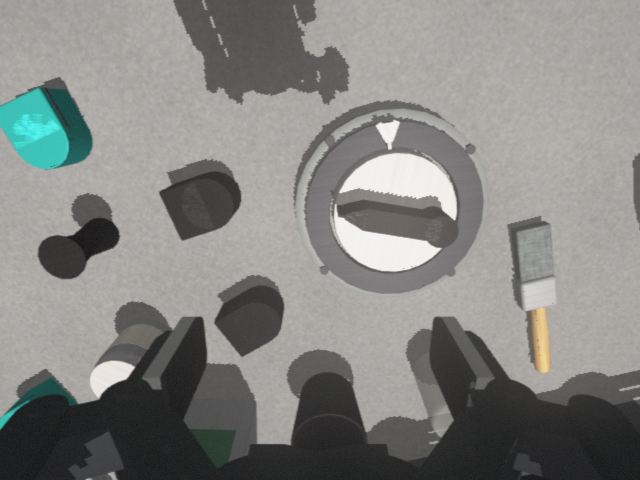

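```bash
cat > fit.py <<'E'
from h import *
from scipy.optimize import minimize
from scipy.spatial import ConvexHull
def Dsdf(q): # signed distance-ish to D: x<=32,|y|<=28, semicircle at x<-10
    x,y=q[:,0],q[:,1]
    back=np.hypot(x+10,y)-28
    body=np.maximum(x-32,np.abs(y)-28)
    return np.where(x<-10,back,body)
def fit_heel(C,im,c0,zr=(38,52),r=55):
    m=(np.hypot(C[...,0]-c0[0],C[...,1]-c0[1])<r)&(C[...,2]>zr[0])&(C[...,2]<zr[1])
    p=C[m]; zt=np.median(p[:,2]); p=p[np.abs(p[:,2]-zt)<4][:,:2]
    h=p[ConvexHull(p).vertices]; k=[]
    for a,b in zip(h,np.roll(h,-1,0)):
        n=max(1,int(np.hypot(*(b-a))/2)); k+= [a+(b-a)*i/n for i in range(n)]
    k=np.array(k); best=None
    for a0 in np.arange(0,2*np.pi,np.pi/4):
        f=lambda v: np.mean(np.minimum(np.abs(Dsdf((k-v[:2])@np.array([[np.cos(v[2]),-np.sin(v[2])],[np.sin(v[2]),np.cos(v[2])]]))),6)**2)
        s=minimize(f,[*p.mean(0),a0],method='Nelder-Mead',options=dict(initial_simplex=np.array([*p.mean(0),a0])+np.array([[0,0,0],[8,0,0],[0,8,0],[0,0,.4]])))
        if best is None or s.fun<best.fun: best=s
    v=best.x; print('heel centre',np.round(v[:2],1),'front dir deg',round(np.degrees(v[2])%360,1),'rms',round(best.fun**.5,2),'ztop',round(zt,1),len(p)); return v
E
python3 - <<'E'
from fit import *
z=np.load('w1.npz'); im,d,C=z['im'],z['d'],z['C']
for c in [(460,55),(604,62)]: fit_heel(C,im,c)
v,u=np.mgrid[0:480,0:640]; reg=(np.hypot(u-393,v-205)<100)
br=im.min(-1)>215
near=reg&(np.abs(C[...,2]-46)<6)&br
n,lab,sts,cen=cv2.connectedComponentsWithStats(near.astype(np.uint8))
for i in range(1,n):
    if sts[i,4]>40: print(i,sts[i],cen[i],np.round(np.median(C[lab==i],0),1))
# ring outer/dial centre: points 30..50 high in region
ring=reg&(C[...,2]>30)
p=C[ring]; print(len(p)); 
mm=reg&(C[...,2]>41)&(C[...,2]<50)
(c,rad)=cv2.minEnclosingCircle(C[mm&br][:,:2].astype(np.float32)); print('bright circ',c,rad)
knob=reg&(C[...,2]>78)&(C[...,2]<92); p=C[knob][:,:2]; c=p.mean(0); U=np.linalg.svd(p-c,full_matrices=False)[2]
t=(p-c)@U[0]; w=(p-c)@U[1]; print('knob',c,'dir',np.degrees(np.arctan2(U[0,1],U[0,0])),t.min(),t.max(),[round(np.ptp(w[np.abs(t-a)<4]),1) for a in (-50,-40,-20,0,20,40,50) if (np.abs(t-a)<4).any()],np.median(C[knob][:,2]), U[0])
E
```

```text
heel centre [463.7  56.3] front dir deg 272.0 rms 0.28 ztop 45.8 3245
heel centre [611.9  61. ] front dir deg 286.6 rms 0.33 ztop 45.8 2405
1 [377 121  22  28 316] [387.94620253 131.02531646] [442.5 261.5  49. ]
2 [ 340  154  116   65 3596] [403.76863181 178.86401557] [490.6 268.9  47. ]
3 [ 335  209  105   62 2935] [382.34139693 247.86098807] [561.9 228.5  47. ]
25899
bright circ (512.252197265625, 251.8770751953125) 78.45783996582031
knob [527.83108623 252.80693135] dir -115.57324503163478 -51.70707013866973 64.44762316592119 [np.float64(21.5), np.float64(31.1), np.float64(22.0), np.float64(22.2), np.float64(22.0), np.float64(21.6), np.float64(14.3)] 84.93394676058767 [-0.43166458 -0.9020342 ]
```

```bash
python3 - <<'E'
from h import *
z=np.load('w1.npz'); im,C=z['im'],z['C']
v,u=np.mgrid[0:480,0:640]; br=(im.min(-1)>190)&(np.abs(C[...,2]-47)<4)&(v>151)&(np.hypot(u-396,v-212)<70)
k=C[br][:,:2]; print(cv2.minEnclosingCircle(k.astype(np.float32)))
tri=(im.min(-1)>190)&(v<155)&(v>115)&(u>370)&(u<405)&(C[...,2]>44)
t=C[tri][:,:2]; print(len(t),cv2.minEnclosingTriangle(t.astype(np.float32).reshape(-1,1,2)),t.mean(0))
plan([526.8,250.6,130],down(np.radians(244.4)))
E
```

```text
((527.5833740234375, 250.37013244628906), 63.56459426879883)
354 (1603.03125, array([[[482.42258, 272.7582 ]],

       [[402.58298, 202.97702]],

       [[436.66696, 272.92294]]], dtype=float32)) [444.87556689 261.93977052]
offset total [-0.0519  0.1534  0.3352] rot total [-1.4000e-03  7.4000e-03 -2.8019e+00] dist 186.1617418391689
```

```bash
python3 -m jog '{"offset":[[-0.014,0.040,0.07],[-0.014,0.040,0.07],[-0.014,0.040,0.07],[-0.014,0.04,0.07],[0,0,0.01],[0,0,0.01],[0,0,0.01],[0,0,0.01]],"rot":[[0,0,0],[0,0,0],[0,0,0],[0,0,0],[0,0.004,-0.29],[0,0.004,-0.29],[0,0,-0.29],[0,0,-0.29]],"gripper":[1,1,1,1,1,1,1,1]}' && python3 -m jog '{"offset":[[0,0,0.005],[0,0,0.005],[0,0,0.005],[0,0,0.005],[0,0,0],[0,0,0]],"rot":[[0,0,-0.29],[0,0,-0.29],[0,0,-0.29],[0,0,-0.29],[0,0,-0.29],[0,0,-0.2]],"gripper":[1,1,1,1,1,1]}'
python3 - <<'E'
from h import *
st();plan([527.2,250.5,54],down(np.radians(244.4)))
E
```

```text
time: 2.85
position: [525.9, 267.7, 131.8]
tcp_rot: [-0.162, 0.987, 0.001, 0.001]
ft_force: [-0.1, 0.6, 0.7]
grip_width: 85.1
time: 3.45
position: [518.8, 276.5, 118.8]
tcp_rot: [-0.557, 0.83, 0.002, -0.001]
ft_force: [0.5, -0.0, -0.6]
grip_width: 85.4
t 3.45 p [518.8 276.5 118.8] xang -112.26 zax [-0.005  0.002 -1.   ] F [ 0.5 -0.  -0.6] w 85.4 q [ 0.28  0.3   1.66  0.    1.18 -2.47]
offset total [ 0.0417 -0.036   0.1294] rot total [ 0.0107 -0.      0.1166] dist 70.34019956415533
```

```bash
python3 -m jog '{"offset":[[0.0417,-0.036,0.02],[0,0,0]],"rot":[[0.011,0,0.117],[0,0,0]],"gripper":[1,1]}'
python3 - <<'E'
from h import *
st();plan([527.2,250.5,54],down(np.radians(244.4)))
E
```

```text
time: 3.65
position: [525.8, 253.2, 108.3]
tcp_rot: [-0.535, 0.845, 0.0, 0.0]
ft_force: [0.3, -0.3, -0.1]
grip_width: 85.3
t 3.65 p [525.8 253.2 108.3] xang -115.37 zax [-0.  0. -1.] F [ 0.3 -0.3 -0.1] w 85.3 q [ 0.24  0.3   1.68  0.    1.16 -2.46]
offset total [ 0.0036 -0.0049  0.1086] rot total [0.0002 0.0002 0.0079] dist 54.36352613547959
```

```bash
python3 -m jog '{"offset":[[0.0036,-0.005,0.055],[0,0,0.05],[0,0,0.005],[0,0,0],[0,0,0],[0,0,0],[0,0,0]],"rot":[[0,0,0.008],[0,0,0],[0,0,0],[0,0,0],[0,0,0],[0,0,0],[0,0,0]],"gripper":[1,1,1,0,0,0,0]}' 40
python3 - <<'E'
from h import *
st();plan([527.2,250.5,54],down(np.radians(172.4)))
E
```

```text
time: 4.35
position: [527.4, 257.9, 57.1]
tcp_rot: [-0.535, 0.845, -0.0, 0.004]
ft_force: [2.3, -2.2, 3.0]
grip_width: 28.0
t 4.35 p [527.4 257.9  57.1] xang -115.3 zax [ 0.007  0.004 -1.   ] F [ 2.3 -2.2  3. ] w 28.0 q [ 0.25  0.38  1.7   0.    1.06 -2.45]
offset total [ 0.0135 -0.0059  0.006 ] rot total [3.0000e-04 1.6300e-02 2.5238e+00] dist 7.964198046040897
```

```bash
python3 -m jog '{"offset":[[0,0,0],[0,0,0]],"rot":[[0,0,0],[0,0,0]],"gripper":[0,0]}' 40
python3 - <<'E'
from h import *
s=st();plan([527.2,250.5,54],down(np.radians(172.4))); print(s['wrist_torque'])
E
```

```text
time: 4.55
position: [530.5, 256.6, 57.9]
tcp_rot: [-0.535, 0.845, -0.002, 0.006]
ft_force: [-1.9, 4.7, -2.8]
grip_width: 20.9
t 4.55 p [530.5 256.6  57.9] xang -115.31 zax [ 0.013  0.003 -1.   ] F [-1.9  4.7 -2.8] w 20.9 q [ 0.25  0.38  1.7  -0.    1.05 -2.45]
offset total [0.0139 0.0008 0.0076] rot total [-0.0088  0.028   2.5234] dist 7.924869114883839
[0.83107152 0.93782851 0.09653549]
```

```bash
python3 -m jog '{"offset":[[0,0,0],[0,0,0],[0.014,0.001,0.006],[0,0,0]],"rot":[[0,0,0],[0,0,0],[-0.009,0.028,0.004],[0,0,0]],"gripper":[0.45,0.45,0.45,0.45]}' 40
python3 - <<'E'
from h import *
s=st();plan([527.2,250.5,54],down(np.radians(244.7)));
E
```

```text
time: 4.95
position: [527.8, 250.2, 56.3]
tcp_rot: [-0.534, 0.845, -0.005, -0.0]
ft_force: [-0.3, -0.1, 0.0]
grip_width: 38.2
t 4.95 p [527.8 250.2  56.3] xang -115.45 zax [ 0.005 -0.009 -1.   ] F [-0.3 -0.1  0. ] w 38.2 q [ 0.24  0.38  1.7  -0.01  1.06 -2.45]
offset total [-0.0001  0.0013  0.0047] rot total [-0.0164 -0.0112 -0.005 ] dist 2.427092978096239
```

Well centred now; grip and begin turning.

```bash
python3 -m jog '{"offset":[[0,0,0],[0,0,0],[0,0,0],[0,0,0],[0,0,0],[0,0,0]],"rot":[[-0.016,-0.011,0],[0,0,0],[0,0,0],[0,0,0.15],[0,0,0.28],[0,0,0.28]],"gripper":[0,0,0,0,0,0]}' 40
python3 - <<'E'
from h import *
s=st();plan([527.2,250.5,54],down(np.radians(172.4)));
E
```

```text
time: 5.55
position: [527.4, 250.4, 56.7]
tcp_rot: [-0.372, 0.928, 0.0, -0.0]
ft_force: [-1.0, 0.1, 0.4]
grip_width: 21.3
t 5.55 p [527.4 250.4  56.7] xang -136.34 zax [-0.001  0.001 -1.   ] F [-1.   0.1  0.4] w 21.3 q [ 0.24  0.38  1.7   0.    1.06 -2.1 ]
offset total [0.0002 0.0003 0.0055] rot total [ 1.6000e-03 -1.1000e-03  1.7893e+00] dist 2.737622881001571
```

```bash
python3 -m jog '{"offset":[[0,0,0],[0,0,0],[0,0,0],[0,0,0],[0,0,0],[0,0,0],[0,0,0],[0,0,0]],"rot":[[0,0,0.26],[0,0,0.26],[0,0,0.26],[0,0,0.26],[0,0,0.26],[0,0,0.26],[0,0,0.1],[0,0,0]],"gripper":[0,0,0,0,0,0,0,0]}' 40
python3 - <<'E'
from h import *
s=st();plan([527.2,250.5,54],down(np.radians(172.4)));
E
```

```text
time: 6.35
position: [527.4, 250.4, 56.8]
tcp_rot: [0.051, 0.999, 0.0, -0.0]
ft_force: [-0.7, -0.2, 0.7]
grip_width: 21.2
t 6.35 p [527.4 250.4  56.8] xang 174.11 zax [-0.  0. -1.] F [-0.7 -0.2  0.7] w 21.2 q [ 0.24  0.38  1.7   0.    1.06 -1.23]
offset total [0.0005 0.0001 0.0055] rot total [ 0.0001 -0.0007  0.0596] dist 2.771649866321438
```

```bash
python3 -m jog '{"offset":[[0,0,0],[0,0,0]],"rot":[[0,0,0.06],[0,0,0]],"gripper":[0,0]}' 40; python3 look.py w2
```

```text
time: 6.55
position: [527.4, 250.4, 56.7]
tcp_rot: [0.065, 0.998, 0.0, -0.0]
ft_force: [-1.5, -0.7, 1.1]
grip_width: 21.1
t 6.55 p [527.4 250.4  56.7] xang 172.5 zax [-0.  0. -1.] F [-1.5 -0.7  1.1] w 21.1 q [ 0.24  0.38  1.7   0.    1.06 -1.2 ]
```

View pics/w2.png

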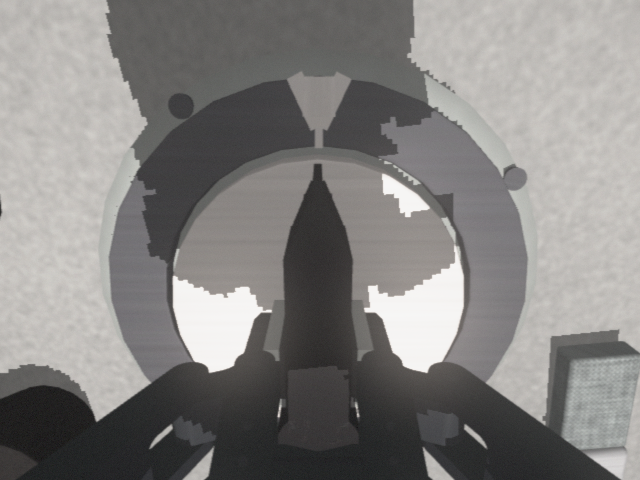

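Picture w2: nose tip at (318,163), wedge tip at (319,148), wedge corners symmetric about column 319: aligned to within about 0.4°. Release, rise.

```bash
python3 -m jog '{"offset":[[0,0,0],[0,0,0],[0,0,0],[0,0,-0.06],[0,0,-0.08],[0,0,-0.08],[0,0,-0.08],[0,0,0]],"rot":[[0,0,0],[0,0,0],[0,0,0],[0,0,0],[0,0,0],[0,0,0],[0,0,0],[0,0,0]],"gripper":[0.6,0.6,0.6,0.6,1,1,1,1]}'
python3 - <<'E'
from h import *
s=st();plan([463.7,56.3,230],down(np.radians(92)))
m=robot.camera_model('wrist'); im,d=robot.capture('wrist'); save(im,'w3'); C=cloud('wrist',d,m)
v,u=np.mgrid[0:480,0:640]
knob=(np.hypot(C[...,0]-527,C[...,1]-250)<70)&(C[...,2]>78)&(C[...,2]<92); p=C[knob][:,:2]; c=p.mean(0); U=np.linalg.svd(p-c,full_matrices=False)[2]
print('knob',len(p),c,np.degrees(np.arctan2(U[0,1],U[0,0])),np.ptp((p-c)@U[0]))
tri=(im.min(-1)>170)&(np.hypot(C[...,0]-442,C[...,1]-261)<22)&(C[...,2]>44)&(C[...,2]<53); t=C[tri][:,:2]; e=t.mean(0)-np.array([527.3,250.4]); print(len(t),t.mean(0),np.degrees(np.arctan2(e[1],e[0])))
ring=(np.hypot(C[...,0]-527,C[...,1]-250)<63)&(C[...,2]>43)&(C[...,2]<50)&(im.min(-1)>170); print(cv2.minEnclosingCircle(C[ring][:,:2].astype(np.float32)))
E
```

```text
time: 7.4
position: [527.0, 249.8, 210.7]
tcp_rot: [0.063, 0.998, -0.001, -0.001]
ft_force: [1.0, 0.2, 0.1]
grip_width: 85.4
t 7.4 p [527.  249.8 210.7] xang 172.75 zax [-0.003 -0.001 -1.   ] F [1.  0.2 0.1] w 85.4 q [ 0.24  0.2   1.59 -0.    1.35 -1.21]
offset total [ 0.0769 -0.3999 -0.038 ] rot total [-5.5000e-03 -2.1000e-03  2.8188e+00] dist 204.49563367449667
knob 4476 [528.06351148 250.27755084] -7.333245237432959 115.63245578931468
0 [nan nan] nan
((527.011962890625, 250.00177001953125), 62.98733139038086)<stdin>:7: RuntimeWarning: Mean of empty slice.
  ret = um.true_divide(
```

```bash
python3 -m jog '{"offset":[[0.018,-0.09,-0.01],[0.018,-0.09,-0.01],[0.018,-0.09,-0.01],[0.018,-0.09,-0.01],[0,0,0],[0,0,0],[0,0,0],[0,0,0]],"rot":[[0,0,0],[0,0,0],[0,0,0],[0,0,0],[0,0,0.29],[0,0,0.29],[0,0,0.29],[0,0,0.29]],"gripper":[1,1,1,1,1,1,1,1]}' && python3 -m jog '{"offset":[[0,0,0],[0,0,0],[0,0,0],[0,0,0],[0,0,0],[0,0,0]],"rot":[[0,0,0.29],[0,0,0.29],[0,0,0.29],[0,0,0.29],[0,0,0.29],[0,0,0]],"gripper":[1,1,1,1,1,1]}'
python3 look.py w3b heel_a slim_heel solvent_can glue_tin dye_pot
python3 - <<'E'
from fit import *
z=np.load('w3b.npz'); im,d,C=z['im'],z['d'],z['C']
a=fit_heel(C,im,(463.7,56.3)); 
try: fit_heel(C,im,(612,61))
except Exception as e: print(e)
plan([*a[:2],90],down(a[2]+np.pi))
E
```

```text
time: 8.25
position: [459.8, 68.2, 217.1]
tcp_rot: [0.351, 0.936, -0.005, -0.011]
ft_force: [0.8, -0.8, -0.0]
grip_width: 85.4
time: 8.85
position: [454.6, 68.3, 207.3]
tcp_rot: [0.67, 0.742, -0.014, -0.014]
ft_force: [-0.6, 0.1, -0.2]
grip_width: 85.6
t 8.85 p [454.6  68.3 207.3] xang 95.9 zax [-0.04  -0.001 -0.999] F [-0.6  0.1 -0.2] w 85.6 q [-0.11 -0.1   1.91 -0.01  1.37 -0.21]
heel_a 0.94 [604.8  65.7  44.6] [511. 240.]
heel_a 0.94 [463.1  58.4  45.4] [335. 230.]
heel_a 0.72 [361.1 -42.7  41.5] [209. 322.]
slim_heel 0.77 [465.4 -68.5  78.8] [320. 386.]
glue_tin 0.56 [634.8 -53.1  37. ] [506. 363.]
heel centre [463.5  56.5] front dir deg 272.7 rms 0.34 ztop 45.8 5127
heel centre [612.   61.2] front dir deg 286.4 rms 0.17 ztop 45.8 5362
offset total [-0.0254  0.0226  0.2367] rot total [-0.0745 -0.0026  0.1163] dist 119.55621029640417
```

```bash
python3 -m jog '{"offset":[[-0.0254,0.0226,0.01],[0,0,0.06],[0,0,0.07],[0,0,0]],"rot":[[-0.0745,0,0.116],[0,0,0],[0,0,0],[0,0,0]],"gripper":[1,1,1,1]}'
python3 - <<'E'
from h import *
z=np.load('w3b.npz'); im=z['im']; save(cv2.resize(im[140:400,150:600],None,fx=1.7,fy=1.7),'crop1')
st(); plan([463.5,56.5,9],down(np.radians(92.7)))
E
```

```text
time: 9.55
position: [470.2, 56.3, 138.5]
tcp_rot: [0.689, 0.724, 0.003, 0.002]
ft_force: [-0.2, 0.7, 0.0]
grip_width: 85.4
t 9.55 p [470.2  56.3 138.5] xang 92.84 zax [ 0.007  0.001 -1.   ] F [-0.2  0.7  0. ] w 85.4 q [-0.14 -0.02  1.97  0.    1.18 -0.19]
offset total [ 0.0011 -0.0152  0.2588] rot total [ 0.0135 -0.0007  0.0048] dist 129.64367001124924
```

View pics/crop1.png

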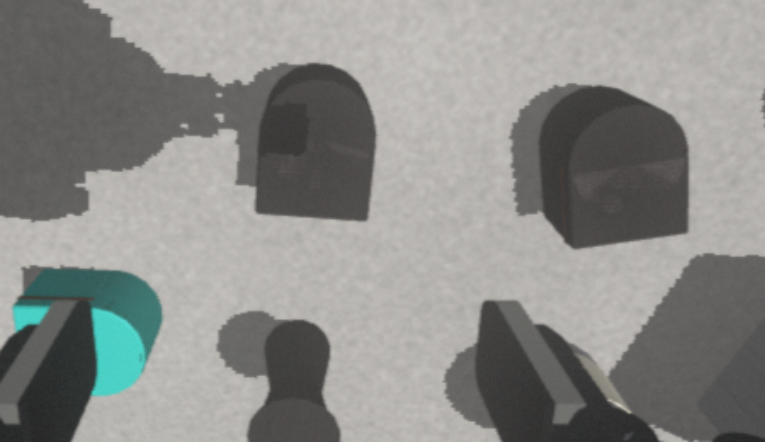

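Crop1: the two dark D blocks at (315,140) and (630,170) are the heels meant; the turquoise one at (90,330) is the decoy, the slim heel is at (295,380). Descend on the left one.

```bash
python3 -m jog '{"offset":[[0.001,-0.0152,0.06],[0,0,0.08],[0,0,0.02],[0,0,0]],"rot":[[0.0135,0,0.005],[0,0,0],[0,0,0],[0,0,0]],"gripper":[1,1,1,1]}'
python3 - <<'E'
from h import *
st(); plan([463.5,56.5,9],down(np.radians(92.7)))
E
```

```text
time: 9.95
position: [467.6, 55.9, 62.8]
tcp_rot: [0.689, 0.725, 0.003, 0.003]
ft_force: [0.0, 0.8, 1.8]
grip_width: 85.1
t 9.95 p [467.6  55.9  62.8] xang 92.87 zax [ 0.008 -0.001 -1.   ] F [0.  0.8 1.8] w 85.1 q [-0.14  0.09  2.03  0.    1.01 -0.19]
offset total [ 0.0017 -0.009   0.1076] rot total [0.0167 0.0025 0.0059] dist 54.0059925346745
```

```bash
python3 -m jog '{"offset":[[0.0017,-0.012,0.05],[0,-0.002,0.045],[0,0,0.008],[0,0,0],[0,0,0],[0,0,0],[0,0,0]],"rot":[[0.017,0,0.006],[0,0,0],[0,0,0],[0,0,0],[0,0,0],[0,0,0],[0,0,0]],"gripper":[1,1,1,1,0.4,0.4,0.4]}' 40
python3 - <<'E'
from h import *
st(); plan([463.5,56.5,9],down(np.radians(92.7)))
E
```

```text
time: 10.65
position: [472.9, 55.1, 24.5]
tcp_rot: [0.689, 0.724, 0.006, 0.009]
ft_force: [0.1, -0.0, -0.5]
grip_width: 55.2
t 10.65 p [472.9  55.1  24.5] xang 92.82 zax [ 0.021 -0.004 -1.   ] F [ 0.1 -0.  -0.5] w 55.2 q [-0.14  0.17  2.04 -0.    0.91 -0.19]
offset total [ 0.0038 -0.0193  0.0306] rot total [0.0418 0.0107 0.0043] dist 18.18003442112397
```

```bash
python3 -m jog '{"offset":[[0,0,0],[0,0,0],[0.004,-0.019,0.01],[0,0,0.02],[0,0,0]],"rot":[[0,0,0],[0,0,0],[0.042,0.01,0.004],[0,0,0],[0,0,0]],"gripper":[0.85,1,1,1,1]}' 40
python3 - <<'E'
from h import *
st(); plan([463.5,56.5,9],down(np.radians(92.7)))
E
```

```text
time: 11.15
position: [463.7, 56.7, 9.5]
tcp_rot: [0.69, 0.724, 0.0, 0.0]
ft_force: [-0.5, 0.3, 0.1]
grip_width: 85.7
t 11.15 p [463.7  56.7   9.5] xang 92.7 zax [ 0.001 -0.    -1.   ] F [-0.5  0.3  0.1] w 85.7 q [-0.14  0.2   2.05 -0.    0.9  -0.18]
offset total [-0.0003 -0.0004  0.0009] rot total [0.0018 0.0007 0.0001] dist 0.52886720700219
```

```bash
python3 -m jog '{"offset":[[0,0,0],[0,0,0],[0,0,0],[0,0,0]],"rot":[[0,0,0],[0,0,0],[0,0,0],[0,0,0]],"gripper":[0.4,0.4,0.4,0.4]}' 50
python3 - <<'E'
from h import *
st(); plan([463.5,56.5,150],down(np.radians(92.7)))
E
```

```text
time: 11.55
position: [464.2, 56.6, 9.3]
tcp_rot: [0.69, 0.724, 0.0, 0.001]
ft_force: [0.9, -0.6, -0.7]
grip_width: 55.4
t 11.55 p [464.2  56.6   9.3] xang 92.69 zax [ 0.002 -0.    -1.   ] F [ 0.9 -0.6 -0.7] w 55.4 q [-0.14  0.2   2.05 -0.    0.89 -0.18]
offset total [-2.000e-04 -1.000e-03 -2.815e-01] rot total [ 0.0032  0.0007 -0.0003] dist 140.72670482409595
```

```bash
python3 -m jog '{"offset":[[0,0,-0.05],[0,0,-0.09],[0,0,-0.09],[0,0,-0.09],[-0.03,0.01,-0.08],[-0.09,0.01,-0.03],[-0.09,0.01,-0.02],[-0.09,0,0]],"rot":[[0,0,0],[0,0,0],[0,0,0],[0,0,0],[0,0,0],[0,0,0],[0,0,0],[0,0,0]],"gripper":[0.4,0.4,0.4,0.4,0.4,0.4,0.4,0.4]}' 50 && python3 -m jog '{"offset":[[-0.09,0,0],[-0.09,0,0],[-0.09,0,0],[-0.09,0,0],[-0.09,0,0],[-0.09,0,0],[0,0,0],[0,0,0]],"rot":[[0,0,0],[0,0,0],[0,0,0],[0,0,0],[0,0,0],[0,0,0.28],[0,0,0.28],[0,0,0.28]],"gripper":[0.4,0.4,0.4,0.4,0.4,0.4,0.4,0.4]}'
python3 - <<'E'
from h import *
st(); plan([500,-365,280],down(np.radians(6)))
E
```

```text
time: 12.35
position: [482.4, -92.0, 239.7]
tcp_rot: [0.687, 0.727, -0.003, -0.003]
ft_force: [0.3, -0.2, -0.9]
grip_width: 55.6
time: 13.15
position: [492.9, -377.1, 234.3]
tcp_rot: [0.829, 0.559, -0.004, -0.006]
ft_force: [0.0, 0.3, -1.4]
grip_width: 55.7
t 13.15 p [ 492.9 -377.1  234.3] xang 68.01 zax [-0.014  0.006 -1.   ] F [ 0.   0.3 -1.4] w 55.7 q [-0.84  0.28  1.44 -0.01  1.43 -0.46]
offset total [ 0.0278  0.0028 -0.0915] rot total [-0.0275  0.0165  2.1647] dist 47.85151208689464
```

```bash
python3 -m jog '{"offset":[[0.027,0.003,-0.07],[0,0,0],[0,0,0],[0,0,0],[0,0,0],[0,0,0],[0,0,0],[0,0,0]],"rot":[[-0.027,0.016,0],[0,0,0.28],[0,0,0.28],[0,0,0.28],[0,0,0.28],[0,0,0.28],[0,0,0.28],[0,0,0.2]],"gripper":[0.4,0.4,0.4,0.4,0.4,0.4,0.4,0.4]}' && python3 -m jog '{"offset":[[0,0,0]],"rot":[[0,0,0]],"gripper":[0.4]}'
python3 look.py w4 chute chute_load chute_stop
```

```text
time: 13.95
position: [496.4, -363.2, 263.0]
tcp_rot: [0.995, 0.102, -0.003, -0.01]
ft_force: [0.1, -1.2, -1.5]
grip_width: 55.7
time: 14.05
position: [496.1, -362.8, 262.2]
tcp_rot: [0.995, 0.101, -0.004, -0.011]
ft_force: [0.2, -0.5, -0.7]
grip_width: 55.4
t 14.05 p [ 496.1 -362.8  262.2] xang 11.63 zax [-0.01   0.021 -1.   ] F [ 0.2 -0.5 -0.7] w 55.4 q [-0.83  0.26  1.42  0.01  1.48  0.54]
chute 0.98 [ 543.7 -354.4  116.1] [325. 156.]
chute_load 0.84 [ 541.3 -356.4  120.4] [327. 161.]
chute_stop 0.93 [ 539.5 -356.   118. ] [326. 163.]
```

View pics/w4.png

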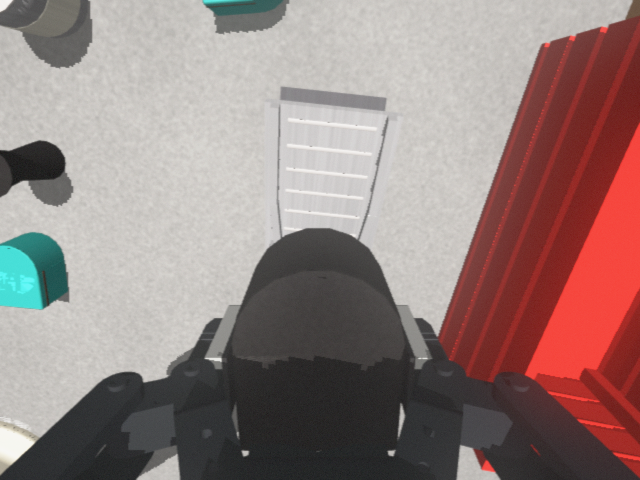

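```bash
python3 - <<'E'
from h import *
z=np.load('w4.npz'); im,d,C=z['im'],z['d'],z['C']
v,u=np.mgrid[0:480,0:640]
fl=(u>300)&(u<360)&(v>112)&(v<215)&(C[...,2]>60); p=C[fl]; c=np.median(p,0)
A=np.c_[p[:,:2],np.ones(len(p))]; k=np.linalg.lstsq(A,p[:,2],rcond=None)[0]
print('slope',np.degrees(np.arctan(np.hypot(k[0],k[1]))),'dir',np.degrees(np.arctan2(k[1],k[0])))
n=np.array([-k[0],-k[1],1]);n/=np.linalg.norm(n)
S=cloud('scene',np.load('scene.npy')).reshape(-1,3);B=cloud('side',np.load('side.npy')).reshape(-1,3)
reg=(u>250)&(u<410)&(v>85)&(v<230)&(C[...,2]>50); W=C[reg]
def h(P): return (P-np.array([0,0,k[2]]))@n
for nm,Q in [('wrist',W),('scene',S),('side',B)]:
    Q=Q[(Q[:,0]>320)&(Q[:,0]<620)&(Q[:,1]>-450)&(Q[:,1]<-280)&(Q[:,2]>25)]
    H=h(Q)
    f=Q[np.abs(H)<3]; r=Q[(H>5)&(H<12)]; t=Q[(H>50)&(H<62)]
    print(nm,len(f),len(r),len(t))
    for q,m in((f,'floor'),(r,'rail'),(t,'tube')):
        if len(q)>30:
            x=q[:,0]; print(m,'x',x.min().round(),x.max().round(),[(int(a),len(s:=q[np.abs(x-a)<8]),s[:,1].min().round(),s[:,1].max().round()) for a in range(350,600,25) if (np.abs(x-a)<8).sum()>4])
    if len(t)>30: print('tube top rect',cv2.minAreaRect(t[:,:2].astype(np.float32)))
red=(im[...,0]>120)&(im[...,1]<70); q=C[red&(C[...,2]>0)]; print('red z',np.percentile(q[:,2],[50,95,99]),'ymax near top',[ (a,q[(np.abs(q[:,0]-a)<15)&(q[:,2]>40)][:,1].max().round()) for a in (450,500,550,600) if ((np.abs(q[:,0]-a)<15)&(q[:,2]>40)).any()])
E
```

```text
slope 25.613811188355943 dir 8.043869346591876
wrist 11074 1800 0
floor x 472.0 582.0 [(475, 213, np.float64(-357.0), np.float64(-317.0)), (500, 1588, np.float64(-408.0), np.float64(-315.0)), (525, 2046, np.float64(-405.0), np.float64(-312.0)), (550, 2314, np.float64(-403.0), np.float64(-309.0)), (575, 957, np.float64(-400.0), np.float64(-311.0))]
rail x 477.0 578.0 [(475, 56, np.float64(-330.0), np.float64(-323.0)), (500, 305, np.float64(-402.0), np.float64(-319.0)), (525, 350, np.float64(-401.0), np.float64(-317.0)), (550, 344, np.float64(-398.0), np.float64(-314.0)), (575, 124, np.float64(-396.0), np.float64(-316.0))]
scene 223 260 162
floor x 408.0 584.0 [(500, 19, np.float64(-382.0), np.float64(-316.0)), (525, 35, np.float64(-396.0), np.float64(-314.0)), (550, 41, np.float64(-397.0), np.float64(-311.0)), (575, 42, np.float64(-394.0), np.float64(-311.0))]
rail x 324.0 578.0 [(350, 6, np.float64(-338.0), np.float64(-330.0)), (375, 10, np.float64(-404.0), np.float64(-330.0)), (400, 18, np.float64(-405.0), np.float64(-325.0)), (425, 28, np.float64(-404.0), np.float64(-325.0)), (450,
[... 1425 characters left out ...]
p.float64(-404.0), np.float64(-318.0)), (550, 27, np.float64(-402.0), np.float64(-317.0)), (575, 10, np.float64(-400.0), np.float64(-319.0))]
tube x 320.0 454.0 [(350, 43, np.float64(-423.0), np.float64(-347.0)), (375, 42, np.float64(-419.0), np.float64(-330.0)), (400, 83, np.float64(-416.0), np.float64(-330.0)), (425, 122, np.float64(-413.0), np.float64(-327.0)), (450, 64, np.float64(-410.0), np.float64(-330.0))]
tube top rect ((381.98809814453125, -373.6787109375), (134.2037811279297, 88.77193450927734), 6.908369064331055)
red z [ 91.68054133 159.61577754 161.49465063] ymax near top [(450, np.float64(-528.0)), (500, np.float64(-412.0)), (550, np.float64(-528.0)), (600, np.float64(-528.0))]
```

```bash
python3 - <<'E'
from h import *
z=np.load('w4.npz'); C=z['C']; v,u=np.mgrid[0:480,0:640]
D=cloud('side',np.load('side.npy'));E=cloud('scene',np.load('scene.npy'))
e=np.array([np.cos(np.radians(6)),np.sin(np.radians(6))]); o=np.array([525,-358.5])
for nm,P in(('w',C[(v<232)&(v>80)]),('side',D.reshape(-1,3)),('scene',E.reshape(-1,3))):
    q=P-np.array([*o,0]); s=q[:,0]*e[0]+q[:,1]*e[1]; t=-q[:,0]*e[1]+q[:,1]*e[0]
    for a in range(-60,70,10):
        k=(np.abs(s-a)<3)&(np.abs(t)<20)&(P[:,2]>50)
        if k.sum()>3: print(nm,a,k.sum(),np.round(np.percentile(P[k][:,2],[20,50,80]),1),end=' | ')
    m=(np.abs(t)<25)&(P[:,2]>60)&(s<70); print('\n s max',np.percentile(s[m],[99,99.9]))
E
```

```text
w -40 264 [94.1 95.  95.5] | w -30 314 [98.  98.9 99.9] | w -20 336 [102.1 102.9 103.7] | w -10 366 [106.2 107.  107.7] | w 0 394 [110.1 111.  111.8] | w 10 542 [114.4 115.4 256. ] | w 20 452 [118.  119.1 119.9] | w 30 489 [122.2 123.1 124. ] | w 40 527 [126.3 127.3 128.2] | w 50 574 [130.2 131.  131.9] | 
 s max [54.07487813 54.36332954]
side -50 49 [88.2 90.6 92.9] | side -40 45 [92.9 95.1 96.2] | side -30 42 [ 96.4  98.9 101. ] | side -20 48 [101.1 102.7 104.8] | side -10 44 [104.8 107.2 108.9] | side 0 44 [107.7 110.5 112.4] | side 10 44 [113.3 115.1 116.4] | side 20 46 [117.1 119.1 121. ] | side 30 43 [121.4 122.6 124.1] | side 40 49 [125.5 127.6 129. ] | side 50 43 [128.7 130.5 132.6] | 
 s max [52.67417023 55.06406724]
scene -60 4 [86.8 87.1 87.9] | scene -50 8 [90.  91.4 93.1] | scene -40 8 [96.1 97.2 97.3] | scene -30 9 [ 99.1  99.5 100.2] | scene -20 10 [102.6 103.5 104.5] | scene -10 9 [106.5 107.6 108.8] | scene 0 7 [111.3 111.6 112.8] | scene 10 14 [ 91.9 115.7 117.4] | scene 20 23 [ 92.6  94.1 120.8] | scene 30 117 [61.7 78.1 92.9] | scene 40 9 [126.8 128.4 129.7] | scene 50 23 [127.4 130.8 132.2] | 
 s max [55.25847828 56.75045415]
```

```bash
cat >> h.py <<'E'
a=np.radians(6);e3=np.array([np.cos(a),np.sin(a),0]);zz=np.array([0,0,1]);t22=np.radians(22)
CX=np.cos(t22)*e3+np.sin(t22)*zz; CZ=-np.sin(t22)*e3+np.cos(t22)*zz
LOAD=np.array([523,-358.7,110.]); RC=R.from_matrix(np.c_[CX,np.cross(-CZ,CX),-CZ])
E
python3 - <<'E'
from h import *
st(); plan(LOAD+CZ*73,RC); plan(LOAD+CZ*13,RC)
E
```

```text
t 14.25 p [ 496.3 -363.1  262.7] xang 11.76 zax [-0.009  0.02  -1.   ] F [ 0.5 -0.3 -0.6] w 55.6 q [-0.83  0.26  1.42  0.01  1.48  0.53]
offset total [0.0005 0.0004 0.1701] rot total [-0.0805  0.7796  0.1903] dist 85.06208780079506
offset total [0.0458 0.0073 0.281 ] rot total [-0.0805  0.7796  0.1903] dist 142.41553486306256
```

```bash
python3 -m jog '{"offset":[[0,0,0.03],[0,0,0.03],[0,0,0.03],[0,0,0]],"rot":[[-0.025,0.25,0.06],[-0.025,0.25,0.06],[-0.025,0.25,0.06],[0,0,0]],"gripper":[0.4,0.4,0.4,0.4]}'
python3 - <<'E'
from h import *
st(); plan(LOAD+CZ*73,RC)
E
```

```text
time: 14.65
position: [502.4, -360.9, 216.4]
tcp_rot: [0.98, 0.056, 0.189, -0.01]
ft_force: [-0.8, 0.3, -2.0]
grip_width: 55.3
t 14.65 p [ 502.4 -360.9  216.4] xang 6.5 zax [ 0.369  0.041 -0.928] F [-0.8  0.3 -2. ] w 55.3 q [-0.99  0.1   1.74  0.37  1.15  0.34]
offset total [-0.0411 -0.0002  0.067 ] rot total [-0.0048  0.0066  0.0163] dist 39.28162750312531
```

```bash
python3 -m jog '{"offset":[[-0.041,0,0.067],[0,0,0]],"rot":[[-0.005,0.007,0.016],[0,0,0]],"gripper":[0.4,0.4]}'
python3 - <<'E'
from h import *
st(); plan(LOAD+CZ*13,RC)
E
python3 look.py w5
```

```text
time: 14.85
position: [495.5, -362.2, 178.6]
tcp_rot: [0.981, 0.053, 0.189, -0.009]
ft_force: [-1.0, 1.1, -3.8]
grip_width: 55.6
t 14.85 p [ 495.5 -362.2  178.6] xang 6.19 zax [ 0.369  0.038 -0.928] F [-1.   1.1 -3.8] w 55.6 q [-1.    0.13  1.79  0.38  1.08  0.31]
offset total [ 0.0004 -0.0013  0.122 ] rot total [0.0016 0.007  0.0063] dist 60.98547424921435
t 14.85 p [ 495.5 -362.2  178.6] xang 6.19 zax [ 0.369  0.038 -0.928] F [-1.   1.1 -3.8] w 55.6 q [-1.    0.13  1.79  0.38  1.08  0.31]
```

View pics/w5.png

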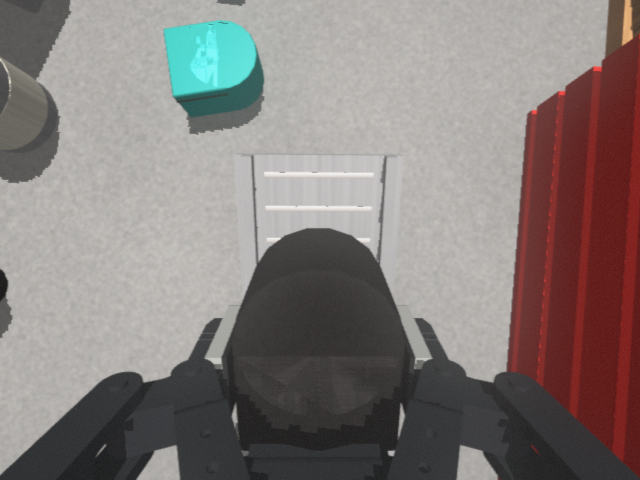

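w5: the heel is square to the chute, channel centred about column 319 (inner edges 255/385). Lower it.

```bash
python3 -m jog '{"offset":[[0,-0.001,0.06],[0,0,0.04],[0,0,0]],"rot":[[0,0.007,0.006],[0,0,0],[0,0,0]],"gripper":[0.4,0.4,0.4]}'
python3 - <<'E'
from h import *
st(); plan(LOAD+CZ*13,RC)
E
```

```text
time: 15.2
position: [524.9, -369.5, 149.9]
tcp_rot: [0.979, 0.056, 0.198, 0.002]
ft_force: [-0.7, 0.1, -0.3]
grip_width: 55.1
t 15.2 p [ 524.9 -369.5  149.9] xang 6.84 zax [ 0.387  0.018 -0.922] F [-0.7  0.1 -0.3] w 55.1 q [-0.96  0.21  1.76  0.4   0.99  0.3 ]
offset total [-0.0317 -0.0235  0.0465] rot total [ 0.0457 -0.0268  0.0268] dist 30.49957082562821
```

```bash
python3 -m jog '{"offset":[[-0.0317,-0.0235,0.01],[0,0,0]],"rot":[[0.0457,-0.0268,0.0268],[0,0,0]],"gripper":[0.4,0.4]}'
python3 - <<'E'
from h import *
st(); plan(LOAD+CZ*13,RC)
E
```

```text
time: 15.4
position: [512.9, -361.0, 143.8]
tcp_rot: [0.98, 0.053, 0.191, -0.008]
ft_force: [0.3, 0.2, -2.4]
grip_width: 55.3
t 15.4 p [ 512.9 -361.   143.8] xang 6.27 zax [ 0.374  0.036 -0.927] F [ 0.3  0.2 -2.4] w 55.3 q [-0.97  0.19  1.78  0.4   1.01  0.3 ]
offset total [-0.0062 -0.0027  0.0443] rot total [ 0.0062 -0.0032  0.0087] dist 22.42606152733708
```

```bash
python3 -m jog '{"offset":[[-0.006,-0.003,0.03],[0,0,0],[0,0,0]],"rot":[[0.006,-0.003,0.009],[0,0,0],[0,0,0]],"gripper":[0.4,0.4,0.4]}'
python3 - <<'E'
from h import *
st(); plan(LOAD+CZ*13,RC)
E
```

```text
time: 15.7
position: [516.6, -361.0, 131.3]
tcp_rot: [0.98, 0.051, 0.192, -0.008]
ft_force: [0.4, -0.5, -0.6]
grip_width: 55.4
t 15.7 p [ 516.6 -361.   131.3] xang 6.05 zax [ 0.375  0.035 -0.926] F [ 0.4 -0.5 -0.6] w 55.4 q [-0.97  0.22  1.79  0.41  0.98  0.3 ]
offset total [-0.0037 -0.0034  0.0184] rot total [ 0.0093 -0.0051  0.0016] dist 9.510297798464425
```

```bash
python3 -m jog '{"offset":[[-0.004,-0.003,0.018],[0,0,0],[0,0,0]],"rot":[[0.009,-0.005,0.002],[0,0,0],[0,0,0]],"gripper":[0.4,0.4,0.4]}'
python3 - <<'E'
from h import *
st(); plan(LOAD+CZ*9.5,RC)
E
```

```text
time: 16.0
position: [518.0, -359.5, 121.5]
tcp_rot: [0.98, 0.051, 0.19, -0.01]
ft_force: [0.4, -0.8, -0.7]
grip_width: 55.2
t 16.0 p [ 518.  -359.5  121.5] xang 5.96 zax [ 0.372  0.039 -0.927] F [ 0.4 -0.8 -0.7] w 55.2 q [-0.96  0.23  1.79  0.41  0.97  0.3 ]
offset total [ 0.0008 -0.0005  0.0061] rot total [-0.0003  0.0004 -0.0012] dist 3.069327602296394
```

```bash
python3 -m jog '{"offset":[[0.001,-0.001,0.005],[0,0,0],[0,0,0],[0,0,0],[0,0,0],[0,0,0]],"rot":[[0,0,0],[0,0,0],[0,0,0],[0,0,0],[0,0,0],[0,0,0]],"gripper":[0.4,0.4,1,1,1,1]}'
python3 look.py w6 heel_a
```

```text
time: 16.6
position: [520.2, -359.6, 120.7]
tcp_rot: [0.98, 0.051, 0.191, -0.009]
ft_force: [-0.1, 1.2, -0.1]
grip_width: 85.5
t 16.6 p [ 520.2 -359.6  120.7] xang 6.0 zax [ 0.374  0.037 -0.927] F [-0.1  1.2 -0.1] w 85.5 q [-0.96  0.24  1.79  0.41  0.96  0.3 ]
heel_a 0.95 [ 661.1 -262.9   43.6] [189.  62.]
heel_a 0.69 [ 452.6 -365.4   81.1] [316. 445.]
```

View pics/w6.png

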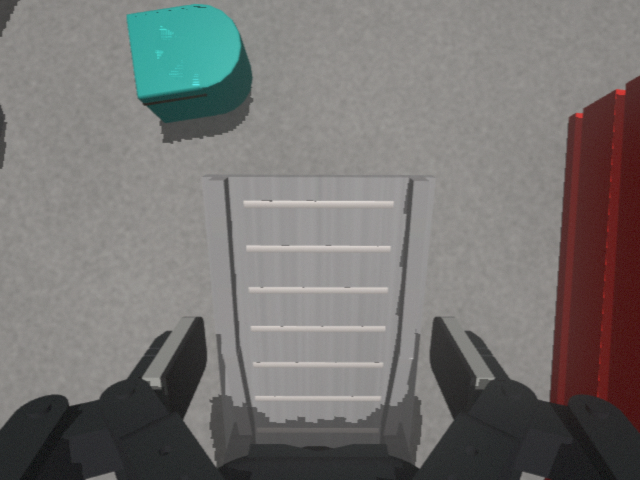

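w6: the heel has left the loading end and slid into the tube. Retreat and go to the second heel.

```bash
python3 -m jog '{"offset":[[0,0,-0.06],[0,0,-0.09],[0,0,-0.09],[0,0,-0.02],[0,0,-0.02],[0,0,-0.02],[0,0,0]],"rot":[[0,0,0],[0,0,0],[0,0,0],[0,-0.26,0],[0,-0.26,0],[0,-0.26,0],[0,0,0]],"gripper":[1,1,1,1,1,1,1]}'
python3 - <<'E'
from h import *
st(); plan([612,61.2,230],down(np.radians(6))); plan([612,61.2,230],down(np.radians(106.4)))
im,d=robot.capture('side'); x=im[270:420,200:420]; save(cv2.resize(x,None,fx=3,fy=3,interpolation=cv2.INTER_CUBIC),'side2')
q=cloud('side',d)[270:420,200:420].reshape(-1,3)
for r in robot.search_frame('heel_a','side'): print(r['confidence'],r['location'],np.round(proj('side',r['location'])))
r=q-LOAD; s=r@CX+210; t=r@np.cross(CZ,CX); h=r@CZ
k=(np.abs(t)<16)&(h>-10)&(h<60)
for a in range(0,160,10):
    m=k&(np.abs(s-a)<5)
    if m.any(): print(a,np.round(np.percentile(h[m],[10,50,90])),m.sum())
E
```

```text
time: 17.4
position: [463.7, -365.6, 266.3]
tcp_rot: [0.999, 0.049, -0.009, 0.002]
ft_force: [0.1, -0.5, -0.5]
grip_width: 85.4
t 17.4 p [ 463.7 -365.6  266.3] xang 5.61 zax [-0.018 -0.004 -1.   ] F [ 0.1 -0.5 -0.5] w 85.4 q [-0.86  0.19  1.5  -0.02  1.47  0.61]
offset total [ 0.38   -0.8207  0.0636] rot total [ 0.0047  0.0373 -0.0136] dist 453.326108021208
offset total [ 0.38   -0.8207  0.0636] rot total [-0.0292  0.0314 -3.5181] dist 453.326108021208
0.87 [664.4, -271.3, 46.2] [387. 311.]
0.87 [348.0, -86.3, 45.9] [240. 290.]
0.59 [339.7, -368.8, 84.7] [265. 363.]
0.27 [427.9, -383.9, 100.5] [308. 353.]
0 [43. 53. 57.] 72
10 [43. 45. 47.] 51
20 [43. 45. 47.] 54
30 [42. 45. 47.] 54
40 [42. 46. 47.] 56
50 [43. 45. 47.] 53
60 [43. 45. 47.] 55
70 [41. 44. 46.] 25
150 [-3. -0.  3.] 23
```

View pics/side2.png

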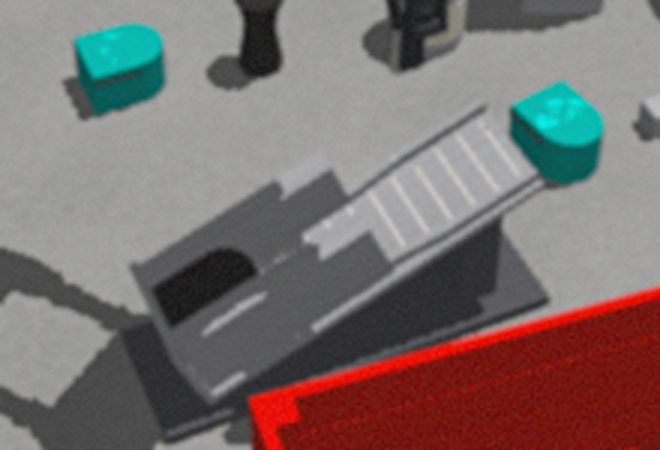

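Side view: heel 1 lies at the stop (its top surface 45 mm over the floor from 0 to 70 mm). Now the second heel, passing clear of the tall can.

```bash
python3 - <<'E'
from h import *
P=np.vstack([cloud(c,np.load(c+'.npy')).reshape(-1,3) for c in('scene','side')])
q=P[(P[:,2]>100)&(P[:,2]<230)&(P[:,0]>540)&(P[:,0]<800)&(P[:,1]>-200)&(P[:,1]<130)]; print(q.min(0),q.max(0),np.percentile(q,[2,98],axis=0))
E
python3 -m jog '{"offset":[[0.01,-0.09,-0.02],[0.01,-0.09,-0.02],[0.01,-0.09,-0.02],[0.01,-0.09,0],[0.01,-0.09,0],[0.01,-0.09,0],[0.01,-0.09,0],[0.04,-0.08,0]],"rot":[[0,0.01,0],[0,0.01,0],[0,0.01,0],[0,0,0],[0,0,0],[0,0,0],[0,0,0],[0,0,0]],"gripper":[1,1,1,1,1,1,1,1]}'
python3 - <<'E'
from h import *
st(); plan([612,61.2,230],down(np.radians(6)))
E
```

```text
[ 712.53809125 -113.05003534  100.00729433] [799.98139358  17.2255093  217.27645587] [[ 716.96854452 -108.44845827  103.77256919]
 [ 798.55701949   12.5663321   209.77943528]]
time: 18.3
position: [475.4, 1.0, 285.3]
tcp_rot: [0.999, 0.039, 0.001, -0.01]
ft_force: [1.2, -0.0, -0.4]
grip_width: 85.6
t 18.3 p [475.4   1.  285.3] xang 4.45 zax [ 0.001  0.02  -1.   ] F [ 1.2 -0.  -0.4] w 85.6 q [-0.27 -0.14  1.79  0.02  1.49  1.23]
offset total [ 0.2814 -0.0967  0.1134] rot total [-0.0388 -0.0059 -0.0541] dist 159.2207308675413
```

```bash
python3 -m jog '{"offset":[[0.08,-0.028,0.02],[0.08,-0.028,0.03],[0.07,-0.028,0.03],[0.04,-0.01,0.01],[0,0,0],[0,0,0],[0,0,0],[0,0,0]],"rot":[[-0.038,0,0],[0,0,0],[0,0,0],[0,0,0],[0,0,-0.29],[0,0,-0.29],[0,0,-0.29],[0,0,-0.29]],"gripper":[1,1,1,1,1,1,1,1]}' && python3 -m jog '{"offset":[[0,0,0],[0,0,0],[0,0,0],[0,0,0],[0,0,0],[0,0,0],[0,0,0],[0,0,0]],"rot":[[0,0,-0.29],[0,0,-0.29],[0,0,-0.29],[0,0,-0.29],[0,0,-0.29],[0,0,-0.29],[0,0,-0.29],[0,0,0]],"gripper":[1,1,1,1,1,1,1,1]}'
python3 look.py w7
python3 - <<'E'
from fit import *
z=np.load('w7.npz'); im,d,C=z['im'],z['d'],z['C']
a=fit_heel(C,im,(612,61.2)); plan([*a[:2],100],down(a[2]+np.pi))
E
```

```text
time: 19.1
position: [603.1, 63.5, 227.7]
tcp_rot: [0.943, 0.332, 0.002, -0.009]
ft_force: [0.3, -0.1, 0.2]
grip_width: 85.3
time: 19.9
position: [593.3, 57.3, 215.9]
tcp_rot: [0.651, 0.759, 0.01, -0.016]
ft_force: [0.3, 0.6, 0.1]
grip_width: 85.6
t 19.9 p [593.3  57.3 215.9] xang 98.82 zax [-0.012  0.036 -0.999] F [0.3 0.6 0.1] w 85.6 q [-0.12  0.23  1.55  0.03  1.38 -0.28]
heel centre [612.3  61.2] front dir deg 286.1 rms 0.23 ztop 45.8 5023
offset total [-0.0065  0.0404  0.2313] rot total [-0.0087 -0.0743 -0.2612] dist 117.45900052028142
```

```bash
python3 -m jog '{"offset":[[-0.0065,0.0404,0.02],[0,0,0.08],[0,0,0.08],[0,0,0]],"rot":[[-0.009,-0.074,-0.261],[0,0,0],[0,0,0],[0,0,0]],"gripper":[1,1,1,1]}'
python3 - <<'E'
from h import *
st(); plan([612.3,61.2,60],down(np.radians(106.1)))
E
```

```text
time: 20.35
position: [613.7, 55.5, 123.3]
tcp_rot: [0.606, 0.795, 0.002, 0.001]
ft_force: [-1.1, -0.2, -0.9]
grip_width: 85.4
t 20.35 p [613.7  55.5 123.3] xang 105.39 zax [ 0.004  0.002 -1.   ] F [-1.1 -0.2 -0.9] w 85.4 q [-0.11  0.36  1.58  0.    1.2  -0.38]
offset total [ 0.0115 -0.0004  0.1267] rot total [ 0.0096 -0.0018 -0.0249] dist 63.60150833788142
```

```bash
python3 -m jog '{"offset":[[0.0115,0,0.05],[0,0,0.07],[0,0,0]],"rot":[[0.01,0,-0.025],[0,0,0],[0,0,0]],"gripper":[1,1,1]}'
python3 - <<'E'
from h import *
st(); plan([612.3,61.2,9],down(np.radians(106.1)))
E
```

```text
time: 20.65
position: [613.7, 60.3, 66.1]
tcp_rot: [0.605, 0.797, 0.002, 0.001]
ft_force: [-0.7, 0.1, -0.1]
grip_width: 85.0
t 20.65 p [613.7  60.3  66.1] xang 105.6 zax [ 0.004  0.002 -1.   ] F [-0.7  0.1 -0.1] w 85.0 q [-0.1   0.43  1.61  0.    1.1  -0.37]
offset total [ 0.0024 -0.0028  0.1141] rot total [ 0.0083 -0.002  -0.0175] dist 57.09184529257761
```

```bash
python3 -m jog '{"offset":[[0.002,-0.003,0.05],[0,0,0.03],[0,0,0],[0,0,0]],"rot":[[0.008,0,-0.017],[0,0,0],[0,0,0],[0,0,0]],"gripper":[1,1,1,1]}'
python3 - <<'E'
from h import *
st(); plan([612.3,61.2,9],down(np.radians(106.1)))
E
```

```text
time: 21.05
position: [618.0, 59.8, 34.8]
tcp_rot: [0.604, 0.797, 0.004, 0.005]
ft_force: [0.4, -0.2, 0.2]
grip_width: 85.5
t 21.05 p [618.   59.8  34.8] xang 105.76 zax [ 0.012  0.001 -1.   ] F [ 0.4 -0.2  0.2] w 85.5 q [-0.1   0.48  1.61  0.    1.04 -0.38]
offset total [ 0.0059 -0.0109  0.0515] rot total [ 0.0236  0.0049 -0.012 ] dist 26.4740976265424
```

```bash
python3 -m jog '{"offset":[[0.006,-0.011,0.045],[0,0,0]],"rot":[[0.023,0.005,-0.012],[0,0,0]],"gripper":[1,1]}'
python3 - <<'E'
from h import *
st(); plan([612.3,61.2,9],down(np.radians(106.1)))
E
```

```text
time: 21.25
position: [614.1, 61.0, 14.3]
tcp_rot: [0.601, 0.799, 0.001, 0.002]
ft_force: [-1.0, -0.2, -0.4]
grip_width: 85.7
t 21.25 p [614.1  61.   14.3] xang 106.07 zax [ 0.005 -0.    -1.   ] F [-1.  -0.2 -0.4] w 85.7 q [-0.1   0.51  1.62  0.    1.01 -0.38]
offset total [ 0.0014 -0.0034  0.0106] rot total [ 0.0086  0.003  -0.001 ] dist 5.606683930735208
```

```bash
python3 -m jog '{"offset":[[0.001,-0.003,0.01],[0,0,0],[0,0,0],[0,0,0],[0,0,0]],"rot":[[0.009,0.003,0],[0,0,0],[0,0,0],[0,0,0],[0,0,0]],"gripper":[1,0.4,0.4,0.4,0.4]}' 50
python3 - <<'E'
from h import *
st()
E
```

```text
time: 21.75
position: [613.8, 61.0, 10.7]
tcp_rot: [0.601, 0.799, 0.001, 0.001]
ft_force: [-0.1, -0.4, -1.3]
grip_width: 55.2
t 21.75 p [613.8  61.   10.7] xang 106.06 zax [ 0.002 -0.    -1.   ] F [-0.1 -0.4 -1.3] w 55.2 q [-0.1   0.52  1.62 -0.    1.01 -0.38]
```

```bash
python3 -m jog '{"offset":[[0,0,-0.05],[0,0,-0.09],[0,0,-0.09],[0,0,-0.09],[0,-0.05,-0.08],[0,-0.09,-0.03],[0,-0.09,0],[0,0,0]],"rot":[[0,0,0],[0,0,0],[0,0,0],[0,0,0],[0,0,0],[0,0,0],[0,0,0],[0,0,0.28]],"gripper":[0.4,0.4,0.4,0.4,0.4,0.4,0.4,0.4]}' 50 && python3 -m jog '{"offset":[[0,0,0],[0,0,0],[0,0,0],[0,0,0],[0,0,0],[0,0,0],[0,0,0],[0,0,0]],"rot":[[0,0,0.29],[0,0,0.29],[0,0,0.29],[0,0,0.29],[0,0,0.29],[0,0,0.29],[0,0,0.29],[0,0,0.29]],"gripper":[0.4,0.4,0.4,0.4,0.4,0.4,0.4,0.4]}'
python3 - <<'E'
from h import *
st();plan([496,-362,265],down(np.radians(6)))
E
```

```text
time: 22.55
position: [496.0, 28.7, 230.6]
tcp_rot: [0.656, 0.754, -0.002, -0.003]
ft_force: [0.9, 0.1, -2.0]
grip_width: 55.6
time: 23.35
position: [491.9, 28.8, 229.4]
tcp_rot: [0.968, 0.251, -0.004, -0.001]
ft_force: [-0.1, -0.8, -2.3]
grip_width: 55.4
t 23.35 p [491.9  28.8 229.4] xang 29.13 zax [-0.009  0.    -1.   ] F [-0.1 -0.8 -2.3] w 55.4 q [-0.19 -0.05  1.82 -0.    1.38  0.88]
offset total [-0.3738  0.6865 -0.0715] rot total [-0.0058  0.0169  0.8073] dist 392.46529038934364
```

```bash
python3 -m jog '{"offset":[[-0.044,0.08,-0.009],[-0.044,0.08,-0.009],[-0.044,0.08,-0.009],[-0.044,0.08,-0.009],[-0.044,0.08,-0.009],[-0.044,0.08,-0.009],[-0.044,0.08,-0.009],[0,0,0]],"rot":[[0,0.017,0],[0,0,0],[0,0,0],[0,0,0],[0,0,0],[0,0,0],[0,0,0],[0,0,0.28]],"gripper":[0.4,0.4,0.4,0.4,0.4,0.4,0.4,0.4]}' && python3 -m jog '{"offset":[[0,0,0],[0,0,0],[0,0,0]],"rot":[[0,0,0.28],[0,0,0.2],[0,0,0]],"gripper":[0.4,0.4,0.4]}'
python3 - <<'E'
from h import *
st();plan(LOAD+CZ*73,RC)
E
```

```text
time: 24.15
position: [490.9, -300.3, 257.6]
tcp_rot: [0.983, 0.182, -0.001, -0.003]
ft_force: [-0.1, 0.7, -2.2]
grip_width: 55.4
time: 24.45
position: [489.6, -302.4, 256.2]
tcp_rot: [0.998, 0.056, -0.002, -0.004]
ft_force: [0.1, 0.3, -1.7]
grip_width: 55.3
t 24.45 p [ 489.6 -302.4  256.2] xang 6.38 zax [-0.005  0.008 -1.   ] F [ 0.1  0.3 -1.7] w 55.3 q [-0.76  0.15  1.56  0.    1.44  0.69]
offset total [-1.000e-04  1.203e-01  1.559e-01] rot total [-0.0197  0.7759  0.0098] dist 98.4492174539558
```

```bash
python3 -m jog '{"offset":[[0,0.06,0],[0,0.06,0],[0,0,0.03],[0,0,0.03],[0,0,0.02],[0,0,0]],"rot":[[0,0,0],[0,0,0],[-0.006,0.26,0.003],[-0.006,0.26,0.003],[-0.006,0.25,0.003],[0,0,0]],"gripper":[0.4,0.4,0.4,0.4,0.4,0.4]}'
python3 - <<'E'
from h import *
st();plan(LOAD+CZ*60,RC)
E
```

```text
time: 25.05
position: [501.8, -361.6, 211.0]
tcp_rot: [0.979, 0.06, 0.194, -0.013]
ft_force: [-1.0, 0.2, -2.3]
grip_width: 55.1
t 25.05 p [ 501.8 -361.6  211. ] xang 7.04 zax [ 0.377  0.048 -0.925] F [-1.   0.2 -2.3] w 55.1 q [-1.    0.1   1.75  0.39  1.15  0.32]
offset total [-0.0364 -0.0012  0.0831] rot total [-0.0166 -0.0126  0.0336] dist 45.34452458610451
```

```bash
python3 -m jog '{"offset":[[-0.036,-0.001,0.07],[0,0,0],[0,0,0.04],[0,0,0]],"rot":[[-0.017,-0.013,0.034],[0,0,0],[0,0,0],[0,0,0]],"gripper":[0.4,0.4,0.4,0.4]}'
python3 - <<'E'
from h import *
st();plan(LOAD+CZ*30,RC)
E
```

```text
time: 25.45
position: [508.1, -362.3, 158.0]
tcp_rot: [0.98, 0.056, 0.189, -0.007]
ft_force: [-0.6, 0.7, -2.4]
grip_width: 55.6
t 25.45 p [ 508.1 -362.3  158. ] xang 6.57 zax [ 0.369  0.034 -0.929] F [-0.6  0.7 -2.4] w 55.6 q [-0.98  0.17  1.78  0.39  1.04  0.31]
offset total [-0.0076 -0.0042  0.0404] rot total [0.0087 0.0088 0.0185] dist 20.665960773144263
```

```bash
python3 -m jog '{"offset":[[-0.0076,-0.004,0.035],[0,0,0],[0,0,0]],"rot":[[0.009,0.009,0.0185],[0,0,0],[0,0,0]],"gripper":[0.4,0.4,0.4]}'
python3 - <<'E'
from h import *
st();plan(LOAD+CZ*15,RC)
E
```

```text
time: 25.75
position: [514.6, -362.6, 145.8]
tcp_rot: [0.98, 0.054, 0.193, -0.006]
ft_force: [0.1, -0.4, -1.6]
grip_width: 55.4
t 25.75 p [ 514.6 -362.6  145.8] xang 6.38 zax [ 0.377  0.033 -0.926] F [ 0.1 -0.4 -1.6] w 55.4 q [-0.97  0.19  1.78  0.4   1.01  0.3 ]
offset total [-0.0108 -0.0063  0.0429] rot total [ 0.0124 -0.0082  0.0122] dist 22.35818760243587
```

```bash
python3 -m jog '{"offset":[[-0.011,-0.006,0.035],[0,0,0],[0,0,0]],"rot":[[0.012,-0.008,0.012],[0,0,0],[0,0,0]],"gripper":[0.4,0.4,0.4]}'
python3 - <<'E'
from h import *
st();plan(LOAD+CZ*12,RC)
E
```

```text
time: 26.05
position: [516.4, -360.1, 127.7]
tcp_rot: [0.98, 0.052, 0.191, -0.009]
ft_force: [-0.0, -0.1, -1.0]
grip_width: 55.0
t 26.05 p [ 516.4 -360.1  127.7] xang 6.04 zax [ 0.373  0.038 -0.927] F [-0.  -0.1 -1. ] w 55.0 q [-0.97  0.22  1.79  0.41  0.98  0.3 ]
offset total [-0.0008 -0.0015  0.0138] rot total [ 0.0032 -0.0013  0.0012] dist 6.936448553295509
```

```bash
python3 -m jog '{"offset":[[-0.001,-0.002,0.0135],[0,0,0],[0,0,0],[0,0,0],[0,0,0],[0,0,0],[0,0,0]],"rot":[[0.003,0,0],[0,0,0],[0,0,0],[0,0,0],[0,0,0],[0,0,0],[0,0,0]],"gripper":[0.4,0.4,0.4,1,1,1,1]}' && python3 -m jog '{"offset":[[0,0,-0.06],[0,0,-0.09],[0,0,-0.09],[0,0,-0.02],[0,0,-0.02],[0,0,-0.02],[0,0,0]],"rot":[[0,0,0],[0,0,0],[0,0,0],[0,-0.26,0],[0,-0.26,0],[0,-0.26,0],[0,0,0]],"gripper":[1,1,1,1,1,1,1]}'
python3 - <<'E'
from h import *
st()
im,d=robot.capture('side'); x=im[270:420,200:420]; A=cv2.resize(x,None,fx=3,fy=3,interpolation=cv2.INTER_CUBIC)
q=cloud('side',d)[270:420,200:420].reshape(-1,3)
r=q-LOAD; s=r@CX+210; t=r@np.cross(CZ,CX); h=r@CZ
k=(np.abs(t)<16)&(h>-10)&(h<60)
for a in range(0,280,10):
    m=k&(np.abs(s-a)<5)
    if m.any(): print(a,np.round(np.percentile(h[m],[10,50,90])),m.sum(),end=' | ')
save(A,'side3')
E
```

```text
time: 26.75
position: [519.2, -360.1, 122.6]
tcp_rot: [0.98, 0.052, 0.192, -0.009]
ft_force: [0.2, 0.0, -0.2]
grip_width: 85.3
time: 27.45
position: [463.0, -366.5, 269.9]
tcp_rot: [0.999, 0.049, -0.008, 0.003]
ft_force: [-0.1, 0.8, -0.9]
grip_width: 85.4
t 27.45 p [ 463.  -366.5  269.9] xang 5.64 zax [-0.015 -0.008 -1.   ] F [-0.1  0.8 -0.9] w 85.4 q [-0.87  0.18  1.5  -0.02  1.47  0.61]
0 [44. 54. 58.] 69 | 10 [43. 45. 48.] 55 | 20 [43. 45. 48.] 57 | 30 [42. 45. 48.] 53 | 40 [44. 45. 47.] 54 | 50 [43. 45. 47.] 53 | 60 [43. 45. 47.] 54 | 70 [42. 44. 46.] 47 | 80 [43. 45. 47.] 57 | 90 [42. 45. 48.] 53 | 100 [42. 45. 47.] 54 | 110 [43. 45. 47.] 53 | 120 [43. 45. 47.] 54 | 130 [44. 46. 48.] 52 | 140 [41. 44. 48.] 24 | 150 [-2. -0.  2.] 21 | 160 [-3.  0.  3.] 58 | 170 [-1.  1.  3.] 52 | 180 [-1.  1.  3.] 59 | 190 [-2. -0.  2.] 57 | 200 [-3. -0.  2.] 57 | 210 [-2.  0.  2.] 50 | 220 [-2.  1.  3.] 57 | 230 [-2. -0.  2.] 56 | 240 [-3.  0.  3.] 52 | 250 [-2.  0.  3.] 53 | 260 [-2. -0.  2.] 55 | 270 [-2.  0.  2.] 31 |
```

View pics/side3.png

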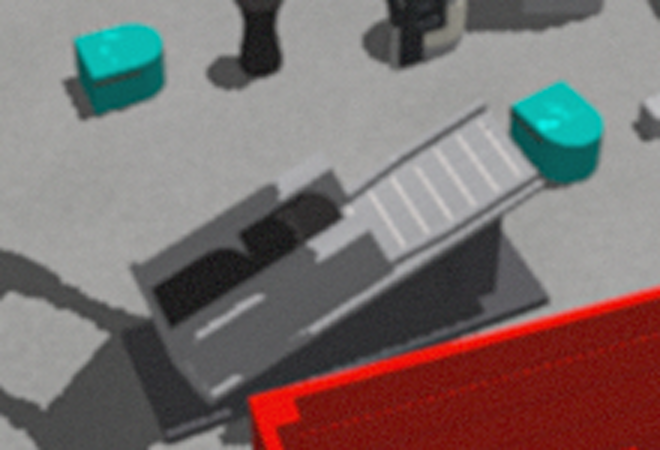

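Both heels lie in the tube (surface 45 mm over the floor from 0 to about 142 mm). One last close look at the dial for its angle.

```bash
python3 -m jog '{"offset":[[0.005,-0.09,-0.01],[0.005,-0.09,-0.01],[0.005,-0.09,-0.01],[0.005,-0.09,-0.01],[0.005,-0.09,0],[0.005,-0.09,0],[0.005,-0.09,0],[0.02,-0.09,0]],"rot":[[0,0.01,0],[0,0.01,0],[0,0.01,0],[0,0,0],[0,0,0],[0,0,0],[0,0,0],[0,0,0]],"gripper":[1,1,1,1,1,1,1,1]}' && python3 -m jog '{"offset":[[0.02,-0.08,0],[0.02,-0.08,0],[0.02,-0.08,0],[0,0,0]],"rot":[[0,0,0],[0,0,0],[0,0,0],[0,0,0]],"gripper":[1,1,1,1]}'
python3 look.py w8
python3 - <<'E'
from h import *
z=np.load('w8.npz'); im,C=z['im'],z['C']
u0,v0=np.array(proj('wrist',[500,250,47])).astype(int); print(u0,v0)
x0,y0=max(0,u0-110),max(0,v0-110); save(cv2.resize(im[y0:y0+220,x0:x0+220],None,fx=2.7,fy=2.7),'dial'); print(x0,y0)
knob=(np.hypot(C[...,0]-527,C[...,1]-250)<70)&(C[...,2]>78)&(C[...,2]<92); p=C[knob][:,:2]
if len(p)>50:
    c=p.mean(0); U=np.linalg.svd(p-c,full_matrices=False)[2]; print('knob',len(p),c,np.degrees(np.arctan2(U[0,1],U[0,0]))%180,np.ptp((p-c)@U[0]))
for th in (100,150,200):
    tri=(im.min(-1)>th)&(np.hypot(C[...,0]-442,C[...,1]-261)<22)&(C[...,2]>44.5)&(C[...,2]<53); t=C[tri][:,:2]
    if len(t): e=t.mean(0)-np.array([527.2,250.3]); print(th,len(t),t.mean(0),np.degrees(np.arctan2(e[1],e[0])),np.hypot(*e))
E
```

```text
time: 28.3
position: [448.7, 3.0, 278.8]
tcp_rot: [0.999, 0.042, 0.006, -0.006]
ft_force: [0.8, 0.2, 0.5]
grip_width: 85.2
time: 28.7
position: [464.9, 133.8, 276.2]
tcp_rot: [0.999, 0.043, 0.007, -0.012]
ft_force: [-0.2, 0.2, 0.1]
grip_width: 85.7
t 28.7 p [464.9 133.8 276.2] xang 4.91 zax [ 0.013  0.024 -1.   ] F [-0.2  0.2  0.1] w 85.7 q [ 0.01 -0.13  1.8   0.02  1.46  1.5 ]
201 153
91 43
knob 4006 [533.24965441 249.43096129] 172.61497498456472 115.7277425186098
100 350 [444.11032512 261.75500343] 172.15050421112664 83.87556959738885
150 324 [443.75250947 262.16072789] 171.91050459526645 84.28618239060862
200 264 [443.08918558 262.24959388] 171.91412018469615 84.95541121970123
```

View pics/dial.png

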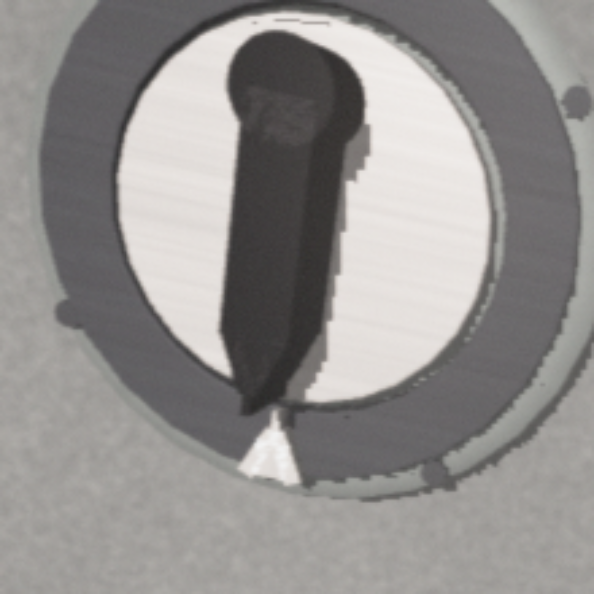

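```bash
python3 -c "
from station import robot
print(robot.hand_in())"
```

```text
the job is handed in; nothing more can be done
None
```

The dial is set to the wedge, both dark heels are in the chute, and the job was handed in at about 29 s of the 72 s allowed. I turned the dial first, then loaded the heels one after the other, flat face downhill.

- **Dial:** in the last close look the knob points to 172.6°. The wedge measured 171.9–172.6° over the different looks, so they agree to within about 0.7°. The close-up with the knob still gripped showed nose and wedge tip in line.
- **Heels:** in the last side view the heels' top surface, 45 mm above the floor, runs from the end stop to about 142 mm up the slope. That means one heel lies against the stop with the other right behind it. The loading end is empty.
- **First heel grasp:** the fingers first closed too high and off to one side, so I opened, lowered and closed again. This had no effect on the result.
- **Chute slope:** one rough fit from the wrist camera gave 25.6°. A check along the centre line gave 21.9°, so I used the stated 22°.
- **Everything else:** I did not measure the other objects again after the moves. The force readings never exceeded 6 N, and the turquoise blocks and the slim heel look unmoved in the last views that show them.

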